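Count a printing block into the drying rack

TASK

Slide the printing block along its wooden chute until it is fully home in the pocket of the round drying rack, then turn the rack one click so that this pocket moves towards the side where the limit switch stands. Then count the block in: push the switch's roller arm over until you feel it click, without forcing it hard against its end stop, and let it spring back. Leave the dye tub, the brush and the spare block alone.

Things in the scene. Friction and masses are not known exactly. Their poses are not given: they have to be found in the camera images.
- station: Fixed base of the drying rack and its chute. Origin on the table, on the rack's vertical turning axis; z up; -x points along the chute away from the rack, roughly to the robot. Wooden chute: straight, floor 52 mm above the table, from x = -270 to -136 mm, open at both ends and on top, between two side boards with inner faces at y = +-24 mm and tops 70 mm above the table.
- rack (a joint): Angle of the round plywood rack (disc 260 mm across, top 52 mm above the table) about the station's z: rad, about 0 at the start, + is counter-clockwise from above. Six pockets, open at the rim, 1.047 rad apart. A sprung detent holds it at every pocket: turning takes up to 1.2 Nm (11 N at a post), rising until half way (0.52 rad); beyond that it runs on by itself to the next click (within 0.05).
- pocket (a point): Spot on the disc where the centre of the fully home block's underside lies: 93 mm from the turning axis, in the pocket that faces the chute at the start; turns with the rack. z up, x points to the turning axis. The pocket lies between two low rails (24 mm above the disc) and has a stop at its inner end.
- post_left (a point): Top of an upright steel post on the disc (14 mm diameter, 66 mm tall, top 118 mm above the table), 112 mm from the axis, 30 degrees to the station's +y side of the pocket at the chute; turns with the rack. There is one such post between every two pockets. Push a post sideways with shut fingers, tips above the rails and below the post's top, to turn the rack.
- post_right (a point): Top of the like post 30 degrees to the station's -y side of the pocket at the chute.
- block: Wooden printing block, loose in the chute: 75 mm long (x, towards the rack), 44 wide, 40 high, 0.17 to 0.35 kg, with a grip ridge (60 x 16 x 22 mm) on top. Origin at the centre of its underside. Fully home, its inner end meets the pocket's stop and its outer end is about flush with the disc's rim; only then does it clear the chute when the rack turns.
- switch: Limit switch, fixed to the table on a 130 x 100 x 8 mm foot plate; housing 146 mm tall, 64 x 50 mm, grey and bare metal. Origin at the centre of its foot, z up. The arm's horizontal pivot runs along y, 125 mm above the table; the arm stands clear of the housing's -y face and can be pushed only towards the switch's +x. A push of over 22 N harms it.
- switch_arm (a joint): Deflection of the roller arm, rad: 0 at rest, where the arm leans 0.32 rad from upright towards the switch's -x; grows as the roller is pushed towards +x. It springs back by itself when let go. The push at the roller is 2 to 4 N over a free travel of 8 to 30 mm (differs from switch to switch), then climbs steeply.
- roller_center (a point): Centre of the black roller at the arm's end: 30 mm diameter, 18 wide, axis along the switch's y, 90 mm from the pivot; at rest 210 mm above the table, 28 mm to -x and 58 mm to -y of the switch's origin. After the free travel the push climbs within 6 mm to about 8 or 9 N, then drops by 3 to 4 N within the next 5 mm: the click. 15 mm past that is the hard end stop, felt as a steep rise.
- snap (a joint): Snap mechanism hidden inside the switch, rad: 0 until the arm has taken up its free travel, then it follows the arm; the click takes place along its travel.
- tub: Bystander: white open tub, 110 mm across, 85 mm high, loose, empty. Origin at the centre of its underside. One stands left of the rack, the other right: this tub or the switch.
- spare_block: Bystander: larger dark printing block, 110 x 75 x 70 mm, loose. Origin at the centre of its underside.
- brush: Bystander: hand brush lying on the table, loose.
There are look-alikes about, which are no part of the job. Several things have the shape of the block; the one meant has the colours described above.

How it is judged (in metres and radians):
On the way, in this order (a step that is already met when the one before it is completed fails the run):
1. the block is fully home in the pocket at the chute (horizontal distance between block and pocket below 0.008 m and value of joint rack between -0.2 and 0.2 rad), for 0.1 s.
2. the rack is one click round, towards the limit switch's side, with the block in its pocket (horizontal distance between block and pocket below 0.012 m and ((y of switch in the frame of station above 0 m and value of joint rack between -1.17 and -0.93 rad) or (y of switch in the frame of station below 0 m and value of joint rack between 0.93 and 1.17 rad))), for 0.2 s.
3. the switch arm is pushed past its click (value of joint snap above 0.1 rad), for 0.05 s.
4. the switch arm has sprung back (value of joint snap below 0.03 rad and value of joint switch_arm below 0.05 rad), for 0.2 s.
At the end, for the whole second after the job is handed in: The block rests flat in its pocket, within 12 mm of fully home; the rack stands one click (1.05 rad, within 0.12) from its start, turned so that the pocket went towards the switch's side; the switch arm is back at rest (within 0.05 rad) after having been pushed past its click (all of step 2 and all of step 4 and angle between block's own z axis and vertical below 0.1 rad and linear speed of block below 0.02 m/s); the robot touches nothing.
It fails at once if the switch is pushed harder than 22 N (contact force between switch and the fingers above 22 N or contact force between switch and the arm above 22 N).
It fails at once if the dye tub is moved more than 20 mm (distance of tub from where it was at the start of the episode above 0.02 m).
It fails at once if the spare block is moved more than 20 mm (distance of spare_block from where it was at the start of the episode above 0.02 m).
It fails at once if the brush is moved more than 20 mm (distance of brush from where it was at the start of the episode above 0.02 m).
It also fails if it takes over 72 s, if anything falls off the work surface, if the arm or the gripper's body presses on something with over 40 N, if the wrist force passes 120 N, or if a joint passes its speed limit or range.

ROBOT

A 7-joint arm with a two-finger parallel gripper is mounted at the origin on the work surface. World frame = base frame: x ahead of the robot, y to its left, z up, the work surface at z = 0. Lengths are in mm, angles in degrees, forces in N, time in s.
With the tool pointing down it reaches from about 425 to 875 mm from the base axis. Payload 8.4 kg.
Tool frame: the origin (TCP) lies between the finger pads; the fingertips stand 14 mm ahead of it and the grasp point (between the pads) lies 5 mm behind it; z points along the fingers, y is the line along which they close (so a half turn about z gives the same grasp; the last joint's range is limited). The gripper opens to 87 mm and grips with 3 to 60 N. Pads are 19 mm wide; open, the fingers measure 117 mm over their backs; the gripper's body (75 mm by 190 mm) begins 51 mm behind the grasp point.
Start: joints at [68.4, 19.091, 2.286, 83.961, -0.768, 76.965, -3.352], TCP at [178.235, -625.057, 236.546] pointing down, gripper open.
Joint ranges: [-147.57, 147.57], [-21.85, 119.76], [-74.77, 79.35], [14.55, 137.4], [-85.83, 265.84], [4.83, 119.75], [-152.11, 152.11]. Speed limits (degrees/s): [127.2, 127.2, 159.86, 159.86, 180, 180, 180].

INTERFACE

Orientations are given as [roll, pitch, yaw] about the fixed x, y, z axes, in that order (R = Rz(yaw) Ry(pitch) Rx(roll)).
In Python, from bench import * gives the robot as it stands. The module is installed in compiled form; this text tells all that it offers.
- The arm moves only by the tool drive_tool, never from a script. Its argument "deltas" is a list of rows, each an object of numbers: "dx", "dy", "dz": the shift along the tool's x, y, z in cm; "rx", "ry", "rz": the turn, a rotation vector about the tool's x, y, z in units of 5 degrees (1.0 is 5 degrees); "fingers": the gripper command: -1 is fully open, 1 is shut, values between are in proportion. A call has 1 to 8 rows; each row is the pose to reach, as a shift and turn from the pose commanded when the call began, along the tool's axes at that moment; what a row does not reach only later rows make up. A row lasts 1/10 s, in which the tool goes at most 50 mm and 8.59 degrees, less where a joint would pass 70% of its speed; a pose out of reach is approached as far as the arm can. A call with a gripper value outside its range is refused whole. The fingers move at their own pace and stop on an object; "newtons" is the grip in N (left out, the last holds). Time passes only in rows, so rows that repeat a pose let the fingers close. It gives the time, the measured TCP pose, the force, the opening and the grip force at its end, in the units of the state.
- read_state(): the state, without advancing time (a new reading comes with each control period).
- grab_frame(name): name is "scene" or "side" or "wrist"; returns (picture, depth): 420x560x3 uint8, blue, green, red; 420x560 float32, mm along the optical axis (not along the pixel's ray), 0 where there is no reading.
- camera_params(name): a dict with "vfov" (degrees; the focal length in pixels is half the picture's height over the tangent of half this angle, whatever the lens; pixels are square), "cx", "cy" (the principal point, pixels), "T" (4x4, takes a point from camera to world coordinates). Camera axes: x right, y down, z forward; pixel columns grow to the right and rows downward; lengths in mm; the calibration is good to about 2 mm. The wrist camera is an equidistant fisheye: a pixel r from the principal point sees the ray r / f radians off the axis. A picture is of the moment at which its call begins: read the wrist's pose just before it. camera_params takes no time and is no camera call; for the wrist camera it gives the pose at the moment of the call.
- job_done(): hands the job in; it is judged then, once.
The state is a dict: "time": time; "joint_pos": joint angles; "dq": joint speeds; "tau": joint torques, N m; "eef_pos": TCP position; "eef_rot": TCP orientation; "contact_force": force on the tool from outside, world axes, zero at the start; "torque": the same for the moment, N m; "width": opening from 0.0 (shut) to 1.0 (fully open); "gripper_force": force on a finger pad.
Only numpy, scipy, OpenCV 4.12 (cv2) and the standard library are available. Lean on these libraries where they do the work, as an engineer would, in place of code of your own. Each camera call takes 0.05 s, during which the arm holds its last target. There are 200 camera calls.

## Working session

There is one attempt and no reset: what is moved stays moved. The work goes in short steps, Python scripts to look and compute and a tool call to move; the robot and the scene stay as the last step left them, time stands still between calls to the robot, and variables do not carry over. Pictures are saved under pics/ and viewed, at most 10 in all, crops included, and the job is handed in when it is done.

Besides the shell and the picture viewer there is one more tool, called after "Request:" by a JSON object that holds its "api" and its "payload", one argument or row to a line. drive_tool: Moves the arm, as the interface text tells. Its arguments: {"type":"object","properties":{"deltas":{"type":"array","items":{"type":"object","properties":{"dx":{"type":"number"},"dy":{"type":"number"},"dz":{"type":"number"},"rx":{"type":"number"},"ry":{"type":"number"},"rz":{"type":"number"},"fingers":{"type":"number"}}}},"newtons":{"type":"number"}},"required":["deltas"]}

```bash
mkdir -p pics; cat > h.py <<'E'
from bench import *
import numpy as np, cv2
def cam(n):
    p=camera_params(n); im,d=grab_frame(n); return im,d,p
def f(p): return 210/np.tan(np.radians(p['vfov'])/2)
def rays(p,uv,fish=False):
    uv=np.atleast_2d(uv).astype(float); a=(uv-[p['cx'],p['cy']])/f(p)
    if fish:
        r=np.linalg.norm(a,axis=1,keepdims=True)+1e-9
        d=np.hstack([a/r*np.sin(r),np.cos(r)])
    else: d=np.hstack([a,np.ones((len(a),1))])
    T=np.array(p['T']); return T[:3,3],d@T[:3,:3].T
def onz(p,uv,z,fish=False):
    o,d=rays(p,uv,fish); return o+d*((z-o[2])/d[:,2:3])
def cloud(p,d):
    v,u=np.mgrid[:420,:560]; fo=f(p)
    P=np.stack([(u-p['cx'])/fo*d,(v-p['cy'])/fo*d,d],-1); T=np.array(p['T'])
    return P@T[:3,:3].T+T[:3,3]
E
python3 - <<'E'
from h import *
s=read_state(); print(s)
for n in ['scene','side']:
    im,d,p=cam(n); cv2.imwrite(f'pics/{n}0.png',im); np.savez(f'{n}0.npz',im=im,d=d); print(n,p['T'],p['vfov'],p['cx'],p['cy'])
a=[cv2.imread(f'pics/{n}0.png') for n in ['scene','side']]
E
```

```text
{'time': 0.0, 'joint_pos': array([68.39893688, 19.13331897,  2.28613945, 84.01012218, -0.76699144,
       76.96501192, -3.35194013]), 'dq': array([-0.01640987, -0.05552776,  0.01862512,  0.03441996,  0.0226735 ,
       -0.11017821, -0.05785012]), 'tau': array([ 1.02553076e-03, -6.56368446e+01,  1.33582346e+00, -4.03793836e+01,
       -5.97853982e-02,  4.49485041e-02,  1.71523943e-04]), 'eef_pos': array([ 178.09594282, -624.67154145,  235.65002913]), 'eef_rot': array([-1.79907100e+02,  7.64477322e-03,  1.59149378e+01]), 'contact_force': array([ 0.79958941, -0.00604039, -0.00564284]), 'torque': array([-0.04233321,  0.03141504, -0.04142093]), 'gripper_force': 0.0, 'width': 0.9978337888256288}
scene [[ 8.22904183e-01  3.33880781e-01 -4.59730714e-01  9.83689612e+02]
 [ 5.68141780e-01 -4.74126366e-01  6.72621072e-01 -6.86381510e+02]
 [ 6.60479596e-03 -8.14694920e-01 -5.79852191e-01  7.30545414e+02]
 [ 0.00000000e+00  0.00000000e+00  0.00000000e+00  1.00000000e+00]] 50.29988482281252 281.4704412671143 210.19710368026043
side [[ 9.78358154e-01 -1.49669448e-01  1.42878898e-01  3.79080273e+02]
 [-2.06494622e-01 -7.50403588e-01  6.27896828e-01 -6.72677332e+02]
 [ 1.32398662e-02 -6.43811706e-01 -7.65069405e-01  9.04466857e+02]
 [ 0.00000000e+00  0.00000000e+00  0.00000000e+00  1.00000000e+00]] 56.00596718183249 283.8755772424683 214.16723380710326
```

View pics/scene0.png

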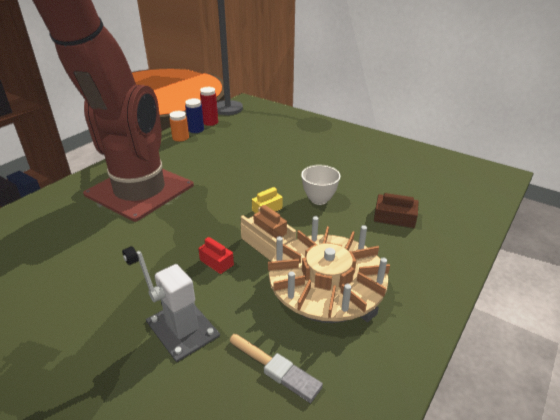

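View pics/side0.png

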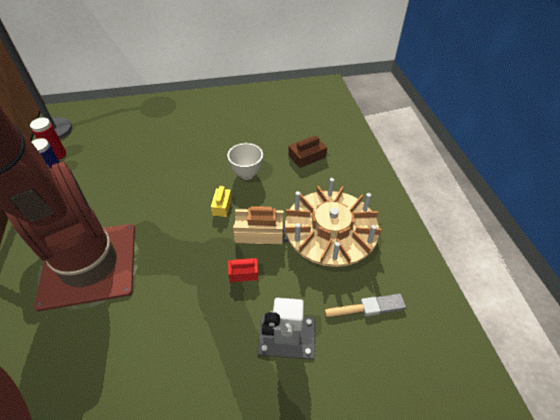

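The scene view shows the switch at (175,300) with its black roller at (131,256), and the rack hub at (330,255). The block's ridge is in the chute at (268,220), and the tub is at (320,185). The side view shows the hub at (334,213), the ridge at (262,215), the roller at (271,323) and the brush at (365,307). The switch is therefore on the -y side and the tub on the +y side.

```bash
python3 - <<'E'
from h import *
from scipy.optimize import least_squares
for n in ['scene','side']:
    z=np.load(n+'0.npz'); p=camera_params(n); C=cloud(p,z['d']); im=z['im']; ok=z['d']>0
    hsv=cv2.cvtColor(im,cv2.COLOR_BGR2HSV)
    reg={'scene':(slice(200,330),slice(235,400)),'side':(slice(165,270),slice(225,390))}[n]
    m=np.zeros(ok.shape,bool); m[reg]=1
    tops=m&ok&(C[...,2]>106)&(C[...,2]<126)
    k,l,st,ce=cv2.connectedComponentsWithStats(tops.astype(np.uint8))
    pts=[]
    for i in range(1,k):
        if st[i,4]>=4:
            Q=C[l==i]; c=np.median(Q,0); print(n,ce[i].round(),st[i,4],c.round(1),np.ptp(Q,0).round(0),np.median(hsv[l==i],0))
    # disc surface
    D=C[m&ok&(abs(C[...,2]-52)<5)]; print('disc n',len(D),np.percentile(D,[1,99],axis=0).round())
    # black roller
    r={'scene':(slice(240,270),slice(115,145)),'side':(slice(308,340),slice(255,288))}[n]
    b=np.zeros(ok.shape,bool); b[r]=1; b&=(hsv[...,2]<55)&ok&(C[...,2]>150)
    Q=C[b]; print('roller',len(Q),Q.mean(0).round(1),np.ptp(Q,0).round(), np.argwhere(b).mean(0)[::-1])
    # switch housing top
    h=ok&(abs(C[...,2]-146)<4)&(hsv[...,1]<60)&(C[...,1]<-100)&(C[...,0]>300)
    k,l,st,ce=cv2.connectedComponentsWithStats(h.astype(np.uint8)); i=1+np.argmax(st[1:,4]); Q=C[l==i]
    print('housing',ce[i].round(),st[i,4],Q.mean(0).round(1),cv2.minAreaRect(Q[:,:2].astype(np.float32)))
    Q=C[ok&(abs(C[...,2]-8)<3)&(np.hypot(C[...,0]-Q[:,0].mean(),C[...,1]-Q[:,1].mean())<90)]
    print('foot',len(Q),cv2.minAreaRect(Q[:,:2].astype(np.float32)))
E
```

```text
scene [270. 212.] 144 [476.5   6.5 114. ] [59. 27. 12.] [ 12. 135. 154.]
scene [315. 220.] 40 [581.1  38.7 115.1] [14. 16. 15.] [ 30.  11. 126.]
scene [363. 229.] 44 [687.8  71.3 115.1] [14. 13. 15.] [ 30.  11. 125.]
scene [279. 241.] 50 [556.8 -69.3 114.8] [15. 14. 15.] [ 25.  13. 150.]
scene [329. 252.] 86 [663.1 -37.7 112.7] [23. 24.  9.] [ 30.   10.  215.5]
scene [383. 262.] 54 [769.4  -4.3 115.6] [13. 13. 16.] [ 30.   10.5 133. ]
scene [291. 276.] 57 [ 638.  -146.3  116.3] [13. 16. 15.] [ 25.  11. 139.]
scene [347. 288.] 58 [ 744.7 -113.3  116.5] [13. 15. 14.] [ 30.  11. 138.]
disc n 3932 [[ 412. -161.   47.]
 [ 786.  291.   57.]]
roller 179 [ 441.4 -353.   219.2] [28. 20. 27.] [130.32960894 255.18435754]
housing [173. 279.] 645 [ 480.4 -304.2  146.6] ((478.3051452636719, -302.6131591796875), (49.225242614746094, 64.76622009277344), 74.58983612060547)
foot 1390 ((478.3076171875, -292.712890625), (137.25192260742188, 144.52821350097656), 84.35688018798828)
side [331. 181.] 27 [683.   71.2 113.1] [12. 15. 12.] [ 38.  13. 132.]
side [297. 194.] 26 [576.4  37.6 114. ] [13. 13. 12.] [ 40.5  12.  132.5]
side [367. 196.] 24 [763.9  -4.8 114. ] [12. 11. 13.] [ 40.   13.5 128.5]
side [261. 209.] 125 [470.6   6.8 111.5] [56. 26. 11.] [ 13. 146. 187.]
side [333. 211.] 49 [658.7 -36.1 109.4] [22. 22.  7.] [ 41.  10. 235.]
side [297. 227.] 29 [551.1 -71.2 115.2] [12. 12. 11.] [ 47.  12. 154.]
side [373. 228.] 30 [ 739.8 -113.3  115. ] [13. 13. 12.] [ 45.  13. 163.]
side [336. 245.] 31 [ 633.3 -146.6  114.7] [12. 14. 11.] [ 45.  13. 161.]
disc n 3207 [[ 396. -161.   47.]
 [ 781.  218.   57.]]
roller 163 [ 432.2 -353.5  218.2] [30. 22. 29.] [271.48466258 318.86503067]
housing [288. 308.] 513 [ 476.9 -303.2  144.4] ((475.1731872558594, -303.1732482910156), (48.10577392578125, 61.35776901245117), 75.52838897705078)
foot 960 ((474.9769592285156, -303.67755126953125), (99.3167953491211, 129.60804748535156), 74.0919189453125)
```

Request:
{"api": "drive_tool", "payload": {
  "deltas": [
    {"dz": -5,"fingers": -1},
    {"dz": -10},
    {"dx": 3.3,"dy": -3.8,"dz": -10},
    {"dx": 6.6,"dy": -7.5,"dz": -10},
    {"dx": 9.9,"dy": -11.3,"dz": -10},
    {"dx": 13.1,"dy": -15,"dz": -10},
    {"dx": 16.4,"dy": -18.8,"dz": -10},
    {"dx": 19.7,"dy": -22.5,"dz": -10}
  ]
}}

```text
$.deltas[0]: bad value
```

Request:
{"api": "drive_tool", "payload": {
  "deltas": [
    {"dx": 0,"dy": 0,"dz": -5,"rx": 0,"ry": 0,"rz": 0,"fingers": -1},
    {"dx": 0,"dy": 0,"dz": -10,"rx": 0,"ry": 0,"rz": 0,"fingers": -1},
    {"dx": 3.3,"dy": -3.8,"dz": -10,"rx": 0,"ry": 0,"rz": 0,"fingers": -1},
    {"dx": 6.6,"dy": -7.5,"dz": -10,"rx": 0,"ry": 0,"rz": 0,"fingers": -1},
    {"dx": 9.9,"dy": -11.3,"dz": -10,"rx": 0,"ry": 0,"rz": 0,"fingers": -1},
    {"dx": 13.1,"dy": -15,"dz": -10,"rx": 0,"ry": 0,"rz": 0,"fingers": -1},
    {"dx": 16.4,"dy": -18.8,"dz": -10,"rx": 0,"ry": 0,"rz": 0,"fingers": -1},
    {"dx": 19.7,"dy": -22.5,"dz": -10,"rx": 0,"ry": 0,"rz": 0,"fingers": -1}
  ]
}}

```text
time: 0.9
eef_pos: [306.3, -352.6, 336.3]
eef_rot: [-180.0, 0.0, 15.9]
contact_force: [1.2, 0.0, 0.4]
width: 1.0
gripper_force: 0.0
```

Request:
{"api": "drive_tool", "payload": {
  "deltas": [
    {"dx": 3.2,"dy": -3.8,"dz": 0,"rx": 0,"ry": 0,"rz": 0,"fingers": -0.5},
    {"dx": 6.5,"dy": -7.5,"dz": 0,"rx": 0,"ry": 0,"rz": 1,"fingers": -0.5},
    {"dx": 9.7,"dy": -11.3,"dz": 0,"rx": 0,"ry": 0,"rz": 2,"fingers": -0.5},
    {"dx": 12.9,"dy": -15,"dz": 0,"rx": 0,"ry": 0,"rz": 3,"fingers": -0.5},
    {"dx": 16.2,"dy": -18.8,"dz": 0,"rx": 0,"ry": 0,"rz": 4,"fingers": -0.5},
    {"dx": 19.4,"dy": -22.6,"dz": 0,"rx": 0,"ry": 0,"rz": 5,"fingers": -0.5},
    {"dx": 22.6,"dy": -26.4,"dz": 2,"rx": 0,"ry": 0,"rz": 5.74,"fingers": -0.5},
    {"dx": 25.9,"dy": -30.2,"dz": 5,"rx": 0,"ry": 0,"rz": 5.74,"fingers": -0.5}
  ]
}}

```text
time: 1.7
eef_pos: [468.8, -0.4, 293.2]
eef_rot: [-180.0, -0.2, -12.9]
contact_force: [0.7, -0.8, -1.3]
width: 0.752
gripper_force: 0.0
```

```bash
python3 - <<'E'
from h import *
im,d,p=cam('wrist'); cv2.imwrite('pics/w1.png',im); s=read_state(); print(s['eef_pos'],s['eef_rot'])
# block ridge: brown at height 114 plane
hsv=cv2.cvtColor(im,cv2.COLOR_BGR2HSV); v,u=np.mgrid[:420,:560]
P=onz(p,np.c_[u.ravel(),v.ravel()],114,True).reshape(420,560,3)
np.save('w1P.npy',P); print(p['T'][:3,3],p['vfov'])
for uv in [(280,210),(280,100),(280,300)]: print(uv,P[uv[1],uv[0]].round(1),hsv[uv[1],uv[0]],d[uv[1],uv[0]])
E
```

```text
[468.5788889    6.4048479  288.68163384] [-1.79836181e+02  1.28560870e-01 -1.24056301e+01]
[534.42252906 -15.61337776 442.11534998] 65.70646984690485
(280, 210) [453.4  -0.5 114. ] [ 14 129 174] 361.5082
(280, 100) [563.4 -25.6 114. ] [ 19  83 199] 367.83557
(280, 300) [349.4  23.  114. ] [ 34  98 109] 490.1073
```

View pics/w1.png

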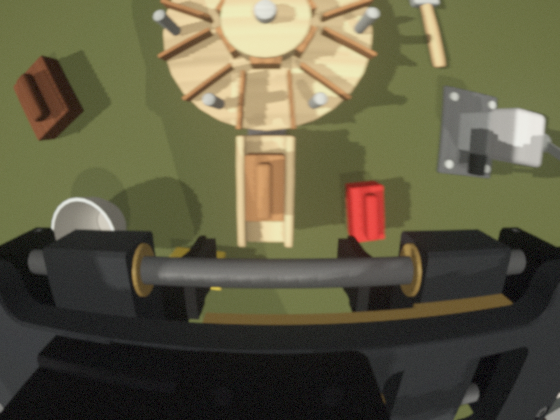

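The wrist view shows the block in its chute with the ridge at about (264,188), and the posts at (211,100) and (319,100). The chute boards are at columns 241 and 289. I'll cast these points.

```bash
python3 - <<'E'
from h import *
p=camera_params('wrist'); im=cv2.imread('pics/w1.png')
g=lambda uv,z: onz(p,uv,z,True).round(1)
print('ridge',g([(264,163),(264,215)],114)); print('boards L/R',g([(241,137),(240,245),(290,137),(289,245)],70)); print('posts',g([(210,97),(320,97)],118)); print('hub',g([(264,9)],118))
hsv=cv2.cvtColor(im,cv2.COLOR_BGR2HSV); print(hsv[188,230:300:2].tolist()); print(hsv[140:245:4,264].tolist())
E
```

```text
ridge [[504.2  11.9 114. ]
 [451.9  23.9 114. ]]
boards L/R [[534.7  33.5  70. ]
 [410.1  65.2  70. ]
 [522.6 -20.3  70. ]
 [397.6   7.4  70. ]]
posts [[581.   49.  118. ]
 [556.9 -55.8 118. ]]
hub [[657.9 -22.2 118. ]]
[[31, 94, 109], [30, 101, 109], [29, 95, 115], [22, 92, 177], [20, 77, 224], [20, 77, 231], [19, 83, 216], [18, 100, 184], [14, 127, 179], [15, 130, 187], [14, 126, 198], [14, 129, 201], [14, 129, 196], [15, 131, 199], [15, 124, 211], [15, 126, 215], [15, 128, 210], [15, 129, 202], [14, 128, 195], [14, 136, 178], [14, 136, 158], [14, 132, 159], [14, 133, 171], [15, 136, 175], [14, 133, 175], [14, 131, 173], [15, 132, 172], [16, 114, 163], [19, 90, 181], [20, 83, 203], [20, 84, 203], [19, 88, 185], [21, 98, 140], [28, 101, 101], [28, 103, 97]]
[[21, 72, 237], [20, 76, 225], [20, 80, 224], [18, 101, 157], [15, 131, 187], [15, 129, 190], [14, 135, 163], [15, 126, 207], [15, 126, 209], [15, 123, 209], [15, 127, 207], [15, 127, 207], [15, 129, 202], [14, 128, 201], [15, 127, 200], [15, 127, 198], [15, 129, 198], [15, 127, 198], [15, 122, 200], [15, 130, 198], [17, 109, 196], [21, 70, 238], [21, 70, 237], [21, 71, 238], [22, 70, 236], [21, 77, 219], [31, 96, 117]]
```

The arm was still settling when that picture was taken, so I'll measure again at rest.

```bash
python3 - <<'E'
from h import *
cam('wrist'); cam('wrist'); im,d,p=cam('wrist'); s=read_state(); print(s['eef_pos'],s['eef_rot'])
hsv=cv2.cvtColor(im,cv2.COLOR_BGR2HSV); cv2.imwrite('pics/w2.png',im)
m=cv2.inRange(hsv,(12,115,165),(16,145,255)); m[:130]=0;m[235:]=0;m[:,:235]=0;m[:,295:]=0
m2=cv2.inRange(hsv,(12,115,190),(16,145,255))&m
for q in (m,m2):
    ys,xs=np.nonzero(q); print(cv2.minAreaRect(np.c_[xs,ys].astype(np.float32)))
v,u=np.mgrid[:420,:560]; fo=f(p)
o,D=rays(p,np.c_[u.ravel(),v.ravel()],True); a=np.hypot(u-p['cx'],v-p['cy'])/fo
C=(o+D*(d/np.cos(a)).reshape(-1,1)).reshape(420,560,3)
t=((C[...,2]>106)&(C[...,2]<126)&(d>0)).astype(np.uint8); t[230:]=0
k,l,st,ce=cv2.connectedComponentsWithStats(t)
for i in range(1,k):
    if st[i,4]>20:
        Q=C[l==i]; print(ce[i].round(),st[i,4],np.median(Q,0).round(1),'ray118',onz(p,ce[i],116,True).round(1),cv2.minAreaRect(Q[:,:2].astype(np.float32)))
E
```

```text
[467.47297697  -2.03893323 291.96191899] [ 1.79997152e+02  1.01211563e-01 -1.26505425e+01]
((266.0, 186.0), (66.0, 40.0), 90.0)
((266.5, 186.0), (64.0, 37.0), 90.0)
[268.   8.] 344 [660.1 -33.6 112.3] ray118 [[658.6 -33.6 116. ]] ((660.1056518554688, -33.654937744140625), (22.52890396118164, 18.4091739654541), 77.90266418457031)
[162.  12.] 163 [685.9  73.5 117.4] ray118 [[686.3  73.6 116. ]] ((687.7418823242188, 74.0999755859375), (13.075753211975098, 14.361894607543945), 72.56771850585938)
[375.  12.] 167 [ 636.5 -141.2  117.4] ray118 [[ 636.6 -141.6  116. ]] ((637.9346313476562, -142.86476135253906), (13.964933395385742, 13.260229110717773), 36.10403823852539)
[211.  96.] 170 [580.7  41.1 118. ] ray118 [[580.9  41.4 116. ]] ((581.4151611328125, 41.78376770019531), (13.091239929199219, 12.891030311584473), 25.472946166992188)
[323.  96.] 160 [555.8 -66.1 117.8] ray118 [[555.9 -66.3 116. ]] ((556.4308471679688, -66.6149673461914), (13.062644958496094, 13.575997352600098), 61.64247512817383)
[504. 134.] 511 [ 484.5 -277.5  116.2] ray118 [[ 484.4 -277.9  116. ]] ((484.8554992675781, -279.78155517578125), (7.986607551574707, 64.01921844482422), 74.37015533447266)
[265. 189.] 896 [475.8   9.9 114.1] ray118 [[476.2   9.7 116. ]] ((474.668701171875, 10.17434310913086), (15.688562393188477, 60.06783676147461), 76.8576431274414)
```

Request:
{"api": "drive_tool", "payload": {
  "deltas": [
    {"dx": 0,"dy": 0,"dz": 0,"rx": 0,"ry": 0,"rz": 0,"fingers": 0},
    {"dx": 0,"dy": 0,"dz": 0,"rx": 0,"ry": 0,"rz": 0,"fingers": 0},
    {"dx": 0,"dy": 0,"dz": 0,"rx": 0,"ry": 0,"rz": 0,"fingers": 0},
    {"dx": 0,"dy": 0,"dz": 0,"rx": 0,"ry": 0,"rz": 0,"fingers": 0},
    {"dx": 0,"dy": 0,"dz": 0,"rx": 0,"ry": 0,"rz": 0,"fingers": 0}
  ]
}}

```text
time: 2.4
eef_pos: [467.8, -3.0, 292.9]
eef_rot: [180.0, -0.0, -12.8]
contact_force: [0.0, 0.3, -0.4]
width: 0.514
gripper_force: 0.0
```

```bash
cat >> h.py <<'E'
def wcloud():
    im,d,p=cam('wrist'); v,u=np.mgrid[:420,:560]
    o,D=rays(p,np.c_[u.ravel(),v.ravel()],True); a=np.hypot(u-p['cx'],v-p['cy'])/f(p)
    return im,d,p,(o+D*(d/np.cos(a)).reshape(-1,1)).reshape(420,560,3)
def tall(lo=106,hi=126,rmax=230,amin=20):
    im,d,p,C=wcloud(); t=((C[...,2]>lo)&(C[...,2]<hi)&(d>0)).astype(np.uint8); t[rmax:]=0
    k,l,st,ce=cv2.connectedComponentsWithStats(t)
    for i in range(1,k):
        if st[i,4]>amin:
            Q=C[l==i]; r=cv2.minAreaRect(Q[:,:2].astype(np.float32)); print(ce[i].round(),st[i,4],'z',np.median(Q[:,2]).round(1),np.round(r[0],1),np.round(r[1],0),round(r[2],1))
    return im
E
python3 - <<'E'
from h import *
s=read_state(); print(s['eef_pos'],s['eef_rot']); tall(); s=read_state(); print(s['eef_pos'],s['eef_rot'],s['contact_force'])
E
```

```text
[467.84537765  -3.00142462 292.90946132] [ 1.79996673e+02 -2.54515511e-02 -1.28210988e+01]
[264.   9.] 374 z 112.2 [661.5 -34. ] [23. 22.] 72.6
[371.  13.] 161 z 117.4 [ 637.1 -142.4] [14. 12.] 58.9
[159.  16.] 161 z 117.6 [687.4  74.4] [13. 13.] 88.9
[319.  98.] 159 z 117.9 [555.9 -66.1] [13. 13.] 8.1
[208.  99.] 161 z 118.0 [581.2  41.7] [13. 13.] 56.5
[501. 134.] 512 z 116.2 [ 484.4 -280.1] [ 9. 64.] 74.6
[263. 191.] 892 z 114.2 [475.   10.3] [16. 60.] 76.6
[467.82854705  -2.91711761 292.83081079] [ 1.79996836e+02 -1.66511705e-02 -1.28091896e+01] [-0.42682808 -0.13674678 -0.43450408]
```

Request:
{"api": "drive_tool", "payload": {
  "deltas": [
    {"dx": 0.4,"dy": -1.27,"dz": 4,"rx": 0,"ry": 0,"rz": 0.08,"fingers": 0},
    {"dx": 0.4,"dy": -1.27,"dz": 8,"rx": 0,"ry": 0,"rz": 0.08,"fingers": 0},
    {"dx": 0.4,"dy": -1.27,"dz": 12,"rx": 0,"ry": 0,"rz": 0.08,"fingers": 0},
    {"dx": 0.4,"dy": -1.27,"dz": 15,"rx": 0,"ry": 0,"rz": 0.08,"fingers": 0},
    {"dx": 0.4,"dy": -1.27,"dz": 17,"rx": 0,"ry": 0,"rz": 0.08,"fingers": 0},
    {"dx": 0.4,"dy": -1.27,"dz": 18,"rx": 0,"ry": 0,"rz": 0.08,"fingers": 0},
    {"dx": 0.4,"dy": -1.27,"dz": 18.4,"rx": 0,"ry": 0,"rz": 0.08,"fingers": 0},
    {"dx": 0.4,"dy": -1.27,"dz": 18.4,"rx": 0,"ry": 0,"rz": 0.08,"fingers": 0}
  ]
}}

```text
time: 3.25
eef_pos: [474.8, 8.8, 109.0]
eef_rot: [-180.0, -0.0, -13.2]
contact_force: [-0.1, 0.6, -0.3]
width: 0.5
gripper_force: 0.0
```

Request:
{"api": "drive_tool", "payload": {
  "deltas": [
    {"dx": 0,"dy": 0,"dz": 0,"rx": 0,"ry": 0,"rz": 0,"fingers": 0.5},
    {"dx": 0,"dy": 0,"dz": 0,"rx": 0,"ry": 0,"rz": 0,"fingers": 1},
    {"dx": 0,"dy": 0,"dz": 0,"rx": 0,"ry": 0,"rz": 0,"fingers": 1},
    {"dx": 0,"dy": 0,"dz": 0,"rx": 0,"ry": 0,"rz": 0,"fingers": 1},
    {"dx": 0,"dy": 0,"dz": 0,"rx": 0,"ry": 0,"rz": 0,"fingers": 1},
    {"dx": 0,"dy": 0,"dz": 0,"rx": 0,"ry": 0,"rz": 0,"fingers": 1}
  ],
  "newtons": 15
}}

```text
time: 3.85
eef_pos: [474.6, 8.9, 108.8]
eef_rot: [-180.0, -0.0, -13.2]
contact_force: [-0.4, -0.2, 1.1]
width: 0.182
gripper_force: 15.0
```

Request:
{"api": "drive_tool", "payload": {
  "deltas": [
    {"dx": 1,"dy": 0,"dz": 0,"rx": 0,"ry": 0,"rz": 0,"fingers": 1},
    {"dx": 2.5,"dy": 0,"dz": 0,"rx": 0,"ry": 0,"rz": 0,"fingers": 1},
    {"dx": 4,"dy": 0,"dz": 0,"rx": 0,"ry": 0,"rz": 0,"fingers": 1},
    {"dx": 5.5,"dy": 0,"dz": 0,"rx": 0,"ry": 0,"rz": 0,"fingers": 1},
    {"dx": 7,"dy": 0,"dz": 0,"rx": 0,"ry": 0,"rz": 0,"fingers": 1},
    {"dx": 8.3,"dy": 0,"dz": 0,"rx": 0,"ry": 0,"rz": 0,"fingers": 1},
    {"dx": 9.2,"dy": 0,"dz": 0,"rx": 0,"ry": 0,"rz": 0,"fingers": 1},
    {"dx": 9.2,"dy": 0,"dz": 0,"rx": 0,"ry": 0,"rz": 0,"fingers": 1}
  ]
}}

```text
time: 4.65
eef_pos: [565.1, -12.4, 108.7]
eef_rot: [-180.0, -0.0, -13.2]
contact_force: [1.9, 0.1, 1.0]
width: 0.181
gripper_force: 15.0
```

Request:
{"api": "drive_tool", "payload": {
  "deltas": [
    {"dx": 0.2,"dy": 0,"dz": 0,"rx": 0,"ry": 0,"rz": 0,"fingers": 1},
    {"dx": 0.3,"dy": 0,"dz": 0,"rx": 0,"ry": 0,"rz": 0,"fingers": 1},
    {"dx": 0.3,"dy": 0,"dz": 0,"rx": 0,"ry": 0,"rz": 0,"fingers": 1}
  ]
}}

```text
time: 4.95
eef_pos: [566.0, -12.4, 108.8]
eef_rot: [180.0, 0.1, -13.2]
contact_force: [-4.9, 0.7, 6.6]
width: 0.183
gripper_force: 15.0
```

Request:
{"api": "drive_tool", "payload": {
  "deltas": [
    {"dx": 0.15,"dy": 0,"dz": 0,"rx": 0,"ry": 0,"rz": 0,"fingers": 1},
    {"dx": 0.3,"dy": 0,"dz": 0,"rx": 0,"ry": 0,"rz": 0,"fingers": 1},
    {"dx": 0.3,"dy": 0,"dz": 0,"rx": 0,"ry": 0,"rz": 0,"fingers": 1}
  ]
}}

```text
time: 5.25
eef_pos: [569.2, -13.1, 108.8]
eef_rot: [180.0, 0.1, -13.2]
contact_force: [-4.4, 1.1, 5.0]
width: 0.185
gripper_force: 15.0
```

```bash
python3 - <<'E'
from h import *
im=tall(); cv2.imwrite('pics/w3.png',cv2.resize(im[60:300,150:400],None,fx=2,fy=2)); s=read_state(); print(s['eef_pos'],s['eef_rot'],s['contact_force'])
E
```

```text
[275.  68.] 2057 z 112.3 [662.8 -34.1] [23. 23.] 66.9
[491.  87.] 688 z 117.0 [ 637.8 -142.4] [14. 14.] 33.2
[59. 88.] 685 z 117.1 [687.9  73.6] [13. 14.] 62.7
[277. 221.] 573 z 113.4 [593.8 -19. ] [16.  8.] 78.0
[569.18513999 -13.14848734 108.80998629] [ 1.79984637e+02  6.63085569e-02 -1.31619414e+01] [-3.78778815  0.04918256  4.12076988]
```

View pics/w3.png

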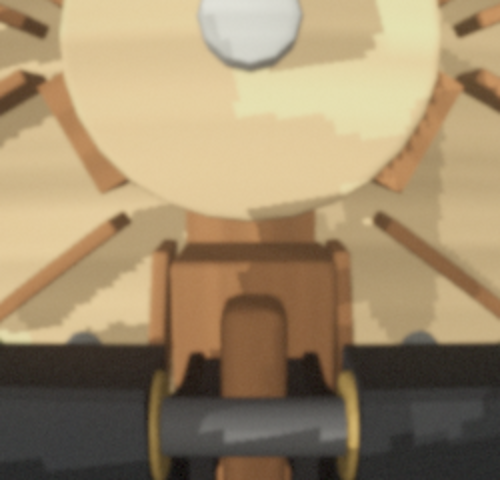

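Request:
{"api": "drive_tool", "payload": {
  "deltas": [
    {"dx": 0.15,"dy": 0,"dz": 0,"rx": 0,"ry": 0,"rz": 0,"fingers": 1},
    {"dx": 0.3,"dy": 0,"dz": 0,"rx": 0,"ry": 0,"rz": 0,"fingers": 1},
    {"dx": 0.3,"dy": 0,"dz": 0,"rx": 0,"ry": 0,"rz": 0,"fingers": 1}
  ]
}}

```text
time: 5.6
eef_pos: [572.2, -13.9, 108.8]
eef_rot: [180.0, 0.1, -13.2]
contact_force: [-4.4, 1.7, 6.4]
width: 0.187
gripper_force: 15.0
```

Request:
{"api": "drive_tool", "payload": {
  "deltas": [
    {"dx": 0.15,"dy": 0,"dz": 0,"rx": 0,"ry": 0,"rz": 0,"fingers": 1},
    {"dx": 0.2,"dy": 0,"dz": 0,"rx": 0,"ry": 0,"rz": 0,"fingers": 1},
    {"dx": 0.2,"dy": 0,"dz": 0,"rx": 0,"ry": 0,"rz": 0,"fingers": 1}
  ]
}}

```text
time: 5.9
eef_pos: [573.8, -14.2, 108.8]
eef_rot: [180.0, 0.1, -13.2]
contact_force: [-6.9, 1.4, 7.7]
width: 0.183
gripper_force: 15.0
```

```bash
python3 - <<'E'
from h import *
tall(amin=300); print(read_state()['eef_pos'])
im,d,p,C=wcloud()
for c in (262,277,290): print([(r,C[r,c,:].round(0).astype(int).tolist()) for r in range(150,216,6)])
E
```

```text
[275.  78.] 2080 z 112.3 [663.  -34.2] [23. 23.] 3.3
[59. 96.] 690 z 117.1 [688.   73.8] [13. 15.] 12.9
[491.  96.] 690 z 117.0 [ 637.7 -142.2] [13. 14.] 84.2
[277. 221.] 573 z 113.4 [598.4 -20. ] [16.  8.] 75.4
[573.76530844 -14.20967318 108.80317492]
[(150, [631, -20, 93]), (156, [628, -19, 91]), (162, [625, -19, 92]), (168, [622, -18, 92]), (174, [619, -17, 92]), (180, [616, -16, 89]), (186, [612, -15, 88]), (192, [610, -15, 91]), (198, [607, -14, 92]), (204, [604, -14, 93]), (210, [601, -13, 92])]
[(150, [629, -28, 92]), (156, [626, -27, 93]), (162, [623, -26, 92]), (168, [620, -25, 94]), (174, [617, -25, 94]), (180, [614, -24, 87]), (186, [611, -23, 89]), (192, [608, -23, 93]), (198, [605, -22, 94]), (204, [602, -21, 92]), (210, [602, -21, 105])]
[(150, [628, -34, 93]), (156, [625, -33, 92]), (162, [622, -33, 91]), (168, [619, -32, 92]), (174, [616, -31, 92]), (180, [612, -30, 90]), (186, [609, -30, 88]), (192, [607, -29, 92]), (198, [604, -28, 93]), (204, [600, -28, 93]), (210, [599, -27, 99])]
```

Request:
{"api": "drive_tool", "payload": {
  "deltas": [
    {"dx": 0.15,"dy": 0,"dz": 0,"rx": 0,"ry": 0,"rz": 0,"fingers": 1},
    {"dx": 0.2,"dy": 0,"dz": 0,"rx": 0,"ry": 0,"rz": 0,"fingers": 1},
    {"dx": 0.2,"dy": 0,"dz": 0,"rx": 0,"ry": 0,"rz": 0,"fingers": 1}
  ]
}}

```text
time: 6.3
eef_pos: [574.1, -14.1, 108.7]
eef_rot: [179.9, 0.3, -13.1]
contact_force: [-15.0, 2.7, 14.0]
width: 0.183
gripper_force: 15.0
```

Request:
{"api": "drive_tool", "payload": {
  "deltas": [
    {"dx": 0.15,"dy": 0,"dz": 0,"rx": 0,"ry": 0,"rz": 0,"fingers": 1},
    {"dx": 0.2,"dy": 0,"dz": 0,"rx": 0,"ry": 0,"rz": 0,"fingers": 1},
    {"dx": 0.2,"dy": 0,"dz": 0,"rx": 0,"ry": 0,"rz": 0,"fingers": 1}
  ]
}}

```text
time: 6.6
eef_pos: [575.2, -14.5, 108.3]
eef_rot: [179.9, 0.4, -13.1]
contact_force: [-16.7, 3.1, 13.2]
width: 0.185
gripper_force: 15.0
```

Request:
{"api": "drive_tool", "payload": {
  "deltas": [
    {"dx": 0,"dy": 0,"dz": 0,"rx": 0,"ry": 0,"rz": 0,"fingers": 0.3},
    {"dx": 0,"dy": 0,"dz": 0,"rx": 0,"ry": 0,"rz": 0,"fingers": 0.3},
    {"dx": 0,"dy": 0,"dz": 0,"rx": 0,"ry": 0,"rz": 0,"fingers": 0.3},
    {"dx": 0,"dy": 0,"dz": -1,"rx": 0,"ry": 0,"rz": 0,"fingers": 0.3},
    {"dx": 0,"dy": 0,"dz": -4,"rx": 0,"ry": 0,"rz": 0,"fingers": 0.3},
    {"dx": -2,"dy": 0,"dz": -8,"rx": 0,"ry": 0,"rz": 0,"fingers": 1},
    {"dx": -4,"dy": 0,"dz": -9,"rx": 0,"ry": 0,"rz": 0,"fingers": 1},
    {"dx": -4,"dy": 0,"dz": -9,"rx": 0,"ry": 0,"rz": 0,"fingers": 1}
  ]
}}

```text
time: 7.4
eef_pos: [539.7, -5.5, 201.8]
eef_rot: [180.0, -0.2, -13.1]
contact_force: [0.9, -0.2, -0.6]
width: 0.161
gripper_force: 0.0
```

```bash
python3 - <<'E'
from h import *
cam('side');cam('side');cam('side'); im=tall(rmax=250); cv2.imwrite('pics/w4.png',im); s=read_state(); print(s['eef_pos'],s['eef_rot'],s['contact_force'],s['time'])
E
```

```text
[274.  52.] 787 z 112.3 [662.7 -34.4] [23. 23.] 60.4
[420.  60.] 311 z 117.5 [ 637.3 -142.3] [13. 13.] 35.2
[129.  61.] 305 z 117.6 [687.9  74.3] [13. 14.] 6.8
[275. 176.] 1723 z 114.1 [572.1 -13.9] [16. 59.] 76.4
[199. 182.] 308 z 117.9 [581.9  42. ] [13. 13.] 29.6
[349. 182.] 316 z 117.8 [556.4 -66.5] [13. 13.] 32.5
[554. 213.] 639 z 113.8 [ 484.9 -279. ] [ 8. 63.] 73.9
[539.95270888  -6.9886826  198.19168667] [ 1.79996065e+02  3.12070050e-02 -1.32201966e+01] [-0.30523888 -0.26018755 -0.64275619] 7.6
```

View pics/w4.png

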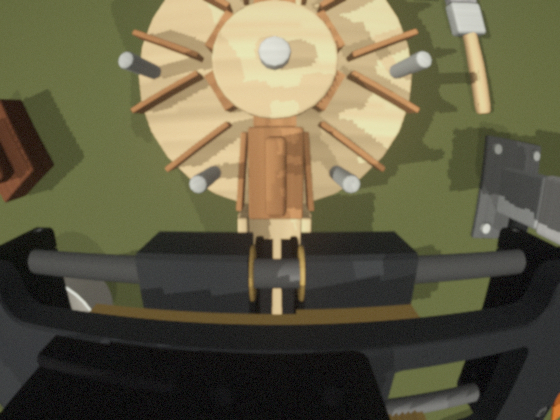

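The wrist view shows the block (275,176) home between the rails, 92.4 mm from the axis. The posts are at (199,182) and (349,182). Next I'll go behind the left post and push it along the station's -y.

Request:
{"api": "drive_tool", "payload": {
  "deltas": [
    {"dx": 1,"dy": -4.5,"dz": 0,"rx": 0,"ry": 0,"rz": 0,"fingers": 1},
    {"dx": 2.15,"dy": -9.1,"dz": 0,"rx": 0,"ry": 0,"rz": 0,"fingers": 1},
    {"dx": 2.15,"dy": -9.1,"dz": 2,"rx": 0,"ry": 0,"rz": 0,"fingers": 1},
    {"dx": 2.15,"dy": -9.1,"dz": 5,"rx": 0,"ry": 0,"rz": 0,"fingers": 1},
    {"dx": 2.15,"dy": -9.1,"dz": 8,"rx": 0,"ry": 0,"rz": 0,"fingers": 1},
    {"dx": 2.15,"dy": -9.1,"dz": 9.2,"rx": 0,"ry": 0,"rz": 0,"fingers": 1},
    {"dx": 2.15,"dy": -9.1,"dz": 9.2,"rx": 0,"ry": 0,"rz": 0,"fingers": 1}
  ]
}}

```text
time: 8.3
eef_pos: [580.4, 76.9, 104.4]
eef_rot: [180.0, 0.2, -13.2]
contact_force: [0.4, -0.3, -0.3]
width: 0.005
gripper_force: 0.0
```

Request:
{"api": "drive_tool", "payload": {
  "deltas": [
    {"dx": 0,"dy": 0.8,"dz": 0,"rx": 0,"ry": 0,"rz": 0,"fingers": 1},
    {"dx": 0,"dy": 1.6,"dz": 0,"rx": 0,"ry": 0,"rz": 0,"fingers": 1},
    {"dx": 0,"dy": 2.4,"dz": 0,"rx": 0,"ry": 0,"rz": 0,"fingers": 1},
    {"dx": 0,"dy": 3.2,"dz": 0,"rx": 0,"ry": 0,"rz": 0,"fingers": 1}
  ]
}}

```text
time: 8.7
eef_pos: [573.1, 49.6, 107.9]
eef_rot: [-179.7, 0.1, -13.0]
contact_force: [-6.4, 15.0, 3.3]
width: 0.004
gripper_force: 6.6
```

Request:
{"api": "drive_tool", "payload": {
  "deltas": [
    {"dx": 0,"dy": 0.8,"dz": 0,"rx": 0,"ry": 0,"rz": 0,"fingers": 1},
    {"dx": 0,"dy": 1.6,"dz": 0,"rx": 0,"ry": 0,"rz": 0,"fingers": 1},
    {"dx": 0,"dy": 2.4,"dz": 0,"rx": 0,"ry": 0,"rz": 0,"fingers": 1},
    {"dx": 0,"dy": 3.2,"dz": 0,"rx": 0,"ry": 0,"rz": 0,"fingers": 1},
    {"dx": 0,"dy": 4,"dz": 0,"rx": 0,"ry": 0,"rz": 0,"fingers": 1}
  ]
}}

```text
time: 9.2
eef_pos: [563.8, 10.9, 107.7]
eef_rot: [-179.8, 0.1, -13.0]
contact_force: [-3.5, 8.9, 1.0]
width: 0.006
gripper_force: 3.8
```

Request:
{"api": "drive_tool", "payload": {
  "deltas": [
    {"dx": 0,"dy": 0.7,"dz": 0,"rx": 0,"ry": 0,"rz": 0,"fingers": 1},
    {"dx": 0,"dy": 1.4,"dz": 0,"rx": 0,"ry": 0,"rz": 0,"fingers": 1},
    {"dx": 0,"dy": 2,"dz": 0,"rx": 0,"ry": 0,"rz": 0,"fingers": 1},
    {"dx": 0,"dy": 2.6,"dz": 0,"rx": 0,"ry": 0,"rz": 0,"fingers": 1},
    {"dx": 0,"dy": 2.6,"dz": 0,"rx": 0,"ry": 0,"rz": 0,"fingers": 1}
  ]
}}

```text
time: 9.7
eef_pos: [559.1, -19.8, 106.8]
eef_rot: [180.0, -0.0, -13.3]
contact_force: [-0.3, -0.2, 1.1]
width: 0.013
gripper_force: 0.0
```

Request:
{"api": "drive_tool", "payload": {
  "deltas": [
    {"dx": 0,"dy": 0,"dz": -4,"rx": 0,"ry": 0,"rz": 0,"fingers": 1},
    {"dx": 0,"dy": 0,"dz": -8,"rx": 0,"ry": 0,"rz": 0,"fingers": 1},
    {"dx": -3,"dy": 0,"dz": -12,"rx": 0,"ry": 0,"rz": 0,"fingers": 1},
    {"dx": -6,"dy": 0,"dz": -16,"rx": 0,"ry": 0,"rz": 0,"fingers": 1},
    {"dx": -6,"dy": 0,"dz": -18,"rx": 0,"ry": 0,"rz": 0,"fingers": 1},
    {"dx": -6,"dy": 0,"dz": -18,"rx": 0,"ry": 0,"rz": 0,"fingers": 1},
    {"dx": -6,"dy": 0,"dz": -18,"rx": 0,"ry": 0,"rz": 0,"fingers": 1}
  ]
}}

```text
time: 10.4
eef_pos: [500.9, -4.6, 286.7]
eef_rot: [180.0, -0.1, -13.2]
contact_force: [-0.2, -1.0, 0.1]
width: 0.0
gripper_force: 0.0
```

```bash
python3 - <<'E'
from h import *
cam('side'); im=tall(rmax=300); cv2.imwrite('pics/w5.png',im); s=read_state(); print(s['eef_pos'],s['eef_rot'],s['contact_force'],s['time'])
E
```

```text
[268.  35.] 421 z 112.3 [662.3 -34.2] [23. 23.] 24.1
[160.  40.] 169 z 117.6 [689.3  73.8] [13. 13.] 15.8
[378.  40.] 171 z 117.5 [ 635.9 -142.4] [13. 13.] 15.8
[349.  81.] 928 z 114.0 [ 598.8 -102. ] [60. 17.] 46.1
[211. 129.] 167 z 118.0 [582.   42.9] [13. 13.] 76.0
[324. 130.] 163 z 118.1 [556.  -64.8] [13. 13.] 80.2
[506. 159.] 535 z 116.2 [ 485.3 -279.7] [ 7. 64.] 72.7
[500.38308329  -4.66562688 285.50465553] [-1.79993810e+02  1.02908211e-01 -1.31912066e+01] [-0.34172789 -0.40177739 -0.54371169] 10.5
```

View pics/w5.png

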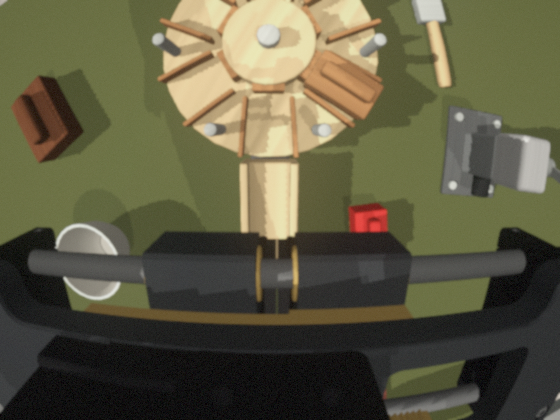

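The wrist view shows the block turned one click with its pocket, at (349,81), 92.9 mm from the axis. The switch is at right (505,160). Next is the switch.

Request:
{"api": "drive_tool", "payload": {
  "deltas": [
    {"dx": -0.7,"dy": 4.5,"dz": -2,"rx": 0,"ry": 0,"rz": 0,"fingers": 1},
    {"dx": -1.4,"dy": 9,"dz": -2,"rx": 0,"ry": 0,"rz": 0,"fingers": 1},
    {"dx": -2,"dy": 13.5,"dz": -2,"rx": 0,"ry": 0,"rz": 0,"fingers": 1},
    {"dx": -2.6,"dy": 18,"dz": -2,"rx": 0,"ry": 0,"rz": 0,"fingers": 1},
    {"dx": -3.2,"dy": 22.5,"dz": -2,"rx": 0,"ry": 0,"rz": 0.36,"fingers": 1},
    {"dx": -3.8,"dy": 27,"dz": -2,"rx": 0,"ry": 0,"rz": 0.36,"fingers": 1},
    {"dx": -4.4,"dy": 31,"dz": -2,"rx": 0,"ry": 0,"rz": 0.36,"fingers": 1},
    {"dx": -4.4,"dy": 34.8,"dz": -2,"rx": 0,"ry": 0,"rz": 0.36,"fingers": 1}
  ]
}}

```text
time: 11.3
eef_pos: [376.9, -335.0, 305.2]
eef_rot: [-179.9, 0.1, -15.0]
contact_force: [0.2, -0.0, 0.7]
width: 0.008
gripper_force: 0.0
```

Request:
{"api": "drive_tool", "payload": {
  "deltas": [
    {"dx": 0,"dy": 0,"dz": 0,"rx": 0,"ry": 0,"rz": 0,"fingers": 1},
    {"dx": 0,"dy": 0,"dz": 0,"rx": 0,"ry": 0,"rz": 0,"fingers": 1},
    {"dx": 0,"dy": 0,"dz": 0,"rx": 0,"ry": 0,"rz": 0,"fingers": 1}
  ]
}}

```text
time: 11.6
eef_pos: [379.0, -332.1, 305.8]
eef_rot: [-179.9, 0.1, -14.9]
contact_force: [0.4, 0.8, 0.6]
width: 0.004
gripper_force: 0.0
```

```bash
python3 - <<'E'
from h import *
im=tall(lo=150,hi=235,rmax=225); cv2.imwrite('pics/w6.png',im); tall(lo=138,hi=150,rmax=225); s=read_state(); print(s['eef_pos'],s['eef_rot'],s['contact_force'],s['time'])
E
```

```text
[276. 138.] 1379 z 222.2 [ 442.  -347.9] [29. 41.] 74.4
[220. 109.] 3254 z 146.3 [ 478.8 -302.1] [50. 64.] 74.2
[255. 108.] 95 z 138.7 [ 467.8 -335.4] [20. 11.] 59.1
[ 379.14493005 -332.05208659  306.39387124] [-1.79976787e+02  2.26781377e-02 -1.48591603e+01] [ 0.0962733  -0.74426304 -0.80425063] 11.7
```

View pics/w6.png

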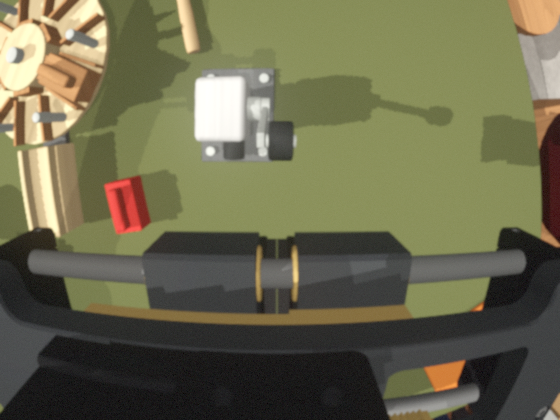

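The wrist view shows the switch housing at (220,109) and the black roller at (281,141). That puts the roller centre at about (436,-350). I'll descend on its -x side.

Request:
{"api": "drive_tool", "payload": {
  "deltas": [
    {"dx": 0.9,"dy": 0.2,"dz": 4,"rx": 0,"ry": 0,"rz": 0.18,"fingers": 1},
    {"dx": 0.9,"dy": 0.2,"dz": 8,"rx": 0,"ry": 0,"rz": 0.18,"fingers": 1},
    {"dx": 0.9,"dy": 0.2,"dz": 9.7,"rx": 0,"ry": 0,"rz": 0.18,"fingers": 1},
    {"dx": 0.9,"dy": 0.2,"dz": 9.7,"rx": 0,"ry": 0,"rz": 0.18,"fingers": 1},
    {"dx": 0.9,"dy": 0.2,"dz": 9.7,"rx": 0,"ry": 0,"rz": 0.18,"fingers": 1},
    {"dx": 0.9,"dy": 0.2,"dz": 9.7,"rx": 0,"ry": 0,"rz": 0.18,"fingers": 1}
  ]
}}

```text
time: 12.3
eef_pos: [387.6, -337.8, 211.4]
eef_rot: [179.9, -0.1, -15.8]
contact_force: [-0.3, -0.2, 0.6]
width: 0.004
gripper_force: 0.0
```

Request:
{"api": "drive_tool", "payload": {
  "deltas": [
    {"dx": 0.5,"dy": 0,"dz": 0,"rx": 0,"ry": 0,"rz": 0,"fingers": 1},
    {"dx": 1,"dy": 0,"dz": 0,"rx": 0,"ry": 0,"rz": 0,"fingers": 1},
    {"dx": 1.5,"dy": 0,"dz": 0,"rx": 0,"ry": 0,"rz": 0,"fingers": 1},
    {"dx": 2,"dy": 0,"dz": 0,"rx": 0,"ry": 0,"rz": 0,"fingers": 1},
    {"dx": 2.5,"dy": 0,"dz": 0,"rx": 0,"ry": 0,"rz": 0,"fingers": 1},
    {"dx": 2.7,"dy": 0,"dz": 0,"rx": 0,"ry": 0,"rz": 0,"fingers": 1},
    {"dx": 2.9,"dy": 0,"dz": 0,"rx": 0,"ry": 0,"rz": 0,"fingers": 1},
    {"dx": 2.9,"dy": 0,"dz": 0,"rx": 0,"ry": 0,"rz": 0,"fingers": 1}
  ]
}}

```text
time: 13.1
eef_pos: [414.4, -345.5, 209.5]
eef_rot: [-180.0, 0.0, -15.9]
contact_force: [-2.7, 0.3, 0.3]
width: 0.003
gripper_force: 1.4
```

Request:
{"api": "drive_tool", "payload": {
  "deltas": [
    {"dx": 0.2,"dy": 0,"dz": 0,"rx": 0,"ry": 0,"rz": 0,"fingers": 1},
    {"dx": 0.4,"dy": 0,"dz": 0,"rx": 0,"ry": 0,"rz": 0,"fingers": 1},
    {"dx": 0.4,"dy": 0,"dz": 0,"rx": 0,"ry": 0,"rz": 0,"fingers": 1}
  ]
}}

```text
time: 13.4
eef_pos: [418.6, -346.7, 209.7]
eef_rot: [180.0, -0.0, -15.9]
contact_force: [-2.5, -0.5, 0.1]
width: 0.009
gripper_force: 1.4
```

Request:
{"api": "drive_tool", "payload": {
  "deltas": [
    {"dx": 0.2,"dy": 0,"dz": 0,"rx": 0,"ry": 0,"rz": 0,"fingers": 1},
    {"dx": 0.3,"dy": 0,"dz": 0,"rx": 0,"ry": 0,"rz": 0,"fingers": 1},
    {"dx": 0.3,"dy": 0,"dz": 0,"rx": 0,"ry": 0,"rz": 0,"fingers": 1}
  ]
}}

```text
time: 13.7
eef_pos: [421.4, -347.4, 209.7]
eef_rot: [-180.0, -0.0, -15.9]
contact_force: [-3.0, 0.5, -0.1]
width: 0.002
gripper_force: 1.4
```

Request:
{"api": "drive_tool", "payload": {
  "deltas": [
    {"dx": 0.2,"dy": 0,"dz": 0,"rx": 0,"ry": 0,"rz": 0,"fingers": 1},
    {"dx": 0.3,"dy": 0,"dz": 0,"rx": 0,"ry": 0,"rz": 0,"fingers": 1},
    {"dx": 0.3,"dy": 0,"dz": 0,"rx": 0,"ry": 0,"rz": 0,"fingers": 1}
  ]
}}

```text
time: 14.0
eef_pos: [424.3, -348.3, 209.6]
eef_rot: [-180.0, 0.0, -15.9]
contact_force: [-3.3, 0.9, 0.1]
width: 0.007
gripper_force: 1.4
```

Request:
{"api": "drive_tool", "payload": {
  "deltas": [
    {"dx": 0.2,"dy": 0,"dz": 0,"rx": 0,"ry": 0,"rz": 0,"fingers": 1},
    {"dx": 0.3,"dy": 0,"dz": 0,"rx": 0,"ry": 0,"rz": 0,"fingers": 1},
    {"dx": 0.3,"dy": 0,"dz": 0,"rx": 0,"ry": 0,"rz": 0,"fingers": 1}
  ]
}}

```text
time: 14.3
eef_pos: [427.2, -349.1, 209.6]
eef_rot: [-180.0, 0.0, -15.9]
contact_force: [-3.4, 0.2, 0.6]
width: 0.005
gripper_force: 1.5
```

Request:
{"api": "drive_tool", "payload": {
  "deltas": [
    {"dx": 0.2,"dy": 0,"dz": 0,"rx": 0,"ry": 0,"rz": 0,"fingers": 1},
    {"dx": 0.3,"dy": 0,"dz": 0,"rx": 0,"ry": 0,"rz": 0,"fingers": 1},
    {"dx": 0.3,"dy": 0,"dz": 0,"rx": 0,"ry": 0,"rz": 0,"fingers": 1}
  ]
}}

```text
time: 14.6
eef_pos: [429.4, -349.8, 209.3]
eef_rot: [-180.0, 0.1, -15.9]
contact_force: [-5.4, 1.5, 0.3]
width: 0.003
gripper_force: 2.6
```

Request:
{"api": "drive_tool", "payload": {
  "deltas": [
    {"dx": 0.2,"dy": 0,"dz": 0,"rx": 0,"ry": 0,"rz": 0,"fingers": 1},
    {"dx": 0.3,"dy": 0,"dz": 0,"rx": 0,"ry": 0,"rz": 0,"fingers": 1},
    {"dx": 0.3,"dy": 0,"dz": 0,"rx": 0,"ry": 0,"rz": 0,"fingers": 1}
  ]
}}

```text
time: 14.9
eef_pos: [431.8, -350.5, 209.1]
eef_rot: [-180.0, 0.1, -15.9]
contact_force: [-6.7, 2.2, 0.6]
width: 0.007
gripper_force: 3.6
```

Request:
{"api": "drive_tool", "payload": {
  "deltas": [
    {"dx": 0.2,"dy": 0,"dz": 0,"rx": 0,"ry": 0,"rz": 0,"fingers": 1},
    {"dx": 0.2,"dy": 0,"dz": 0,"rx": 0,"ry": 0,"rz": 0,"fingers": 1},
    {"dx": 0.2,"dy": 0,"dz": 0,"rx": 0,"ry": 0,"rz": 0,"fingers": 1}
  ]
}}

```text
time: 15.2
eef_pos: [433.5, -351.0, 209.0]
eef_rot: [-180.0, 0.2, -15.9]
contact_force: [-7.9, 2.0, 0.3]
width: 0.004
gripper_force: 3.9
```

Request:
{"api": "drive_tool", "payload": {
  "deltas": [
    {"dx": 0.2,"dy": 0,"dz": 0,"rx": 0,"ry": 0,"rz": 0,"fingers": 1},
    {"dx": 0.2,"dy": 0,"dz": 0,"rx": 0,"ry": 0,"rz": 0,"fingers": 1},
    {"dx": 0.2,"dy": 0,"dz": 0,"rx": 0,"ry": 0,"rz": 0,"fingers": 1}
  ]
}}

```text
time: 15.5
eef_pos: [435.1, -351.4, 208.9]
eef_rot: [-180.0, 0.2, -15.9]
contact_force: [-8.5, 3.6, 0.2]
width: 0.005
gripper_force: 4.5
```

Request:
{"api": "drive_tool", "payload": {
  "deltas": [
    {"dx": 0.2,"dy": 0,"dz": 0,"rx": 0,"ry": 0,"rz": 0,"fingers": 1},
    {"dx": 0.2,"dy": 0,"dz": 0,"rx": 0,"ry": 0,"rz": 0,"fingers": 1},
    {"dx": 0.2,"dy": 0,"dz": 0,"rx": 0,"ry": 0,"rz": 0,"fingers": 1}
  ]
}}

```text
time: 15.8
eef_pos: [437.5, -352.1, 209.0]
eef_rot: [-180.0, 0.2, -15.9]
contact_force: [-6.4, 2.7, -0.1]
width: 0.006
gripper_force: 3.6
```

Request:
{"api": "drive_tool", "payload": {
  "deltas": [
    {"dx": 0.2,"dy": 0,"dz": 0,"rx": 0,"ry": 0,"rz": 0,"fingers": 1},
    {"dx": 0.2,"dy": 0,"dz": 0,"rx": 0,"ry": 0,"rz": 0,"fingers": 1},
    {"dx": 0.2,"dy": 0,"dz": 0,"rx": 0,"ry": 0,"rz": 0,"fingers": 1}
  ]
}}

```text
time: 16.1
eef_pos: [439.9, -352.7, 209.3]
eef_rot: [-180.0, 0.1, -15.9]
contact_force: [-5.6, 1.0, -0.3]
width: 0.003
gripper_force: 2.9
```

Request:
{"api": "drive_tool", "payload": {
  "deltas": [
    {"dx": 0.2,"dy": 0,"dz": 0,"rx": 0,"ry": 0,"rz": 0,"fingers": 1},
    {"dx": 0.2,"dy": 0,"dz": 0,"rx": 0,"ry": 0,"rz": 0,"fingers": 1},
    {"dx": 0.2,"dy": 0,"dz": 0,"rx": 0,"ry": 0,"rz": 0,"fingers": 1}
  ]
}}

```text
time: 16.4
eef_pos: [441.8, -353.3, 209.3]
eef_rot: [-180.0, 0.1, -15.9]
contact_force: [-5.2, 1.9, 0.1]
width: 0.005
gripper_force: 2.8
```

Request:
{"api": "drive_tool", "payload": {
  "deltas": [
    {"dx": 0.2,"dy": 0,"dz": 0,"rx": 0,"ry": 0,"rz": 0,"fingers": 1},
    {"dx": 0.2,"dy": 0,"dz": 0,"rx": 0,"ry": 0,"rz": 0,"fingers": 1},
    {"dx": 0.2,"dy": 0,"dz": 0,"rx": 0,"ry": 0,"rz": 0,"fingers": 1}
  ]
}}

```text
time: 16.7
eef_pos: [443.7, -353.8, 209.2]
eef_rot: [-180.0, 0.1, -15.9]
contact_force: [-4.8, 1.4, -0.1]
width: 0.004
gripper_force: 2.8
```

Request:
{"api": "drive_tool", "payload": {
  "deltas": [
    {"dx": -1,"dy": 0,"dz": 0,"rx": 0,"ry": 0,"rz": 0,"fingers": 1},
    {"dx": -2,"dy": 0,"dz": 0,"rx": 0,"ry": 0,"rz": 0,"fingers": 1},
    {"dx": -3,"dy": 0,"dz": 0,"rx": 0,"ry": 0,"rz": 0,"fingers": 1},
    {"dx": -4.5,"dy": 0,"dz": 0,"rx": 0,"ry": 0,"rz": 0,"fingers": 1},
    {"dx": -6,"dy": 0,"dz": 0,"rx": 0,"ry": 0,"rz": 0,"fingers": 1},
    {"dx": -6,"dy": 0,"dz": -4,"rx": 0,"ry": 0,"rz": 0,"fingers": 1},
    {"dx": -6,"dy": 0,"dz": -9,"rx": 0,"ry": 0,"rz": 0,"fingers": 1},
    {"dx": -6,"dy": 0,"dz": -9,"rx": 0,"ry": 0,"rz": 0,"fingers": 1}
  ]
}}

```text
time: 17.5
eef_pos: [388.8, -338.8, 306.9]
eef_rot: [179.7, -0.6, -15.9]
contact_force: [0.0, -0.0, -0.1]
width: 0.004
gripper_force: 0.0
```

Request:
{"api": "drive_tool", "payload": {
  "deltas": [
    {"dx": 0,"dy": 0,"dz": 0,"rx": 0,"ry": 0,"rz": 0,"fingers": 1},
    {"dx": 0,"dy": 0,"dz": 0,"rx": 0,"ry": 0,"rz": 0,"fingers": 1},
    {"dx": 0,"dy": 0,"dz": 0,"rx": 0,"ry": 0,"rz": 0,"fingers": 1},
    {"dx": 0,"dy": 0,"dz": 0,"rx": 0,"ry": 0,"rz": 0,"fingers": 1}
  ]
}}

```text
time: 17.9
eef_pos: [386.3, -337.3, 298.7]
eef_rot: [-180.0, 0.1, -15.9]
contact_force: [-1.1, 0.7, -0.1]
width: 0.005
gripper_force: 0.0
```

```bash
python3 - <<'E'
from h import *
tall(lo=150,hi=235,rmax=225); tall(lo=106,hi=126,rmax=225)
im,d,p=cam('side'); cv2.imwrite('pics/side1.png',im); print(read_state()['contact_force'],read_state()['time'])
E
```

```text
[270. 149.] 1480 z 221.9 [ 442.5 -348. ] [29. 40.] 74.2
[64. 44.] 127 z 117.0 [ 635.2 -144.7] [13. 13.] 88.6
[ 5. 65.] 171 z 112.2 [662.3 -36.6] [21. 23.] 80.4
[47. 86.] 475 z 114.2 [ 599.1 -102.8] [61. 17.] 46.3
[242.  98.] 30 z 117.6 [ 492.8 -331.8] [ 2. 17.] 77.8
[ 33. 128.] 118 z 116.8 [555.6 -67.5] [13. 12.] 12.9
[243. 137.] 27 z 117.1 [ 452.8 -320.8] [ 0. 13.] 74.9
[-0.67353151 -0.29275224 -0.48918128] 18.05
```

View pics/side1.png

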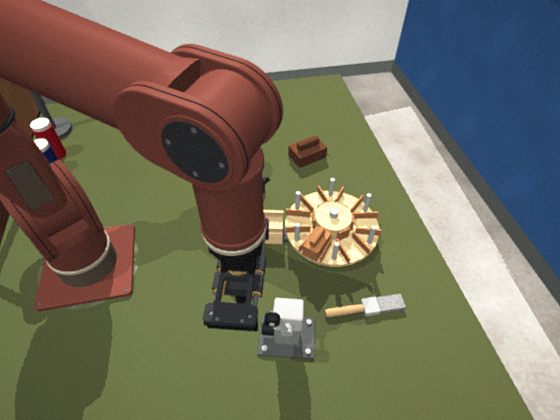

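The roller at (271,323) is back at rest, since the measured cluster matches the one from before the push. The block sits in the turned pocket at (316,243), and the brush and spare block are where they were.

```bash
python3 -c "
from bench import *
print(job_done())"
```

```text
the job is handed in; nothing more can be done
None
```

I handed the job in at about 18 s. By my camera and force readings, the block is home in its pocket, the rack is one click round towards the switch, and the switch arm clicked at about 9 N and sprang back; the judge's result was not shown.

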